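# Push the tin home between the buffer stops

## Task

Push the blue tin of rail joiners lengthwise through the narrow gap between the two red buffer stops that stand side by side in front of the painted white outline, and on until it lies wholly inside that outline, then move clear of it. Only push it with the fingertips, so that it slides flat along the board: never pick it up or tip it. The buffer stops are freshly glued, so a light brush is all right but do not shove against them, and leave the sanding block, green van, eraser and glue bottle where they are.

Things in the scene. Friction and masses are not known exactly. Their poses are not given: they have to be found in the camera images.
- tin: flat closed blue tin, loose, 52 mm along its x, 82 mm along its y, 19 mm high, upright sides, about 0.15 kg, slides by friction; origin at the centre of its underside, z up. Starts on the gate's -y side, 0.12 to 0.15 m from the gap's centre, up to 30 mm beside its line and turned up to 0.35 rad against it. Its lid stays shut.
- gate: two buffer stops and the white outline, one fixed piece. Origin on the board in the middle of the gap, z up; push along its +y (roughly the robot's left, world +y, within 0.2 rad). The stops stand at x = -50 and +50 mm: dark roadbed 40 mm wide (x), 72 mm long (y -36 to +36, thin rails to about 41), 9 mm high, red frame on top up to 28 mm high.
- gap (a point): middle of the gap, on the board (= the gate's origin and axes). Free width between the roadbeds 60 mm (x from -30 to +30), straight, open above, 72 mm long (y).
- bay (a point): centre of the white outline, on the board, at x = 0, y = +120 mm in the gate frame, same axes as gate. The outline is a painted rectangle, 84 mm (x) by 116 mm (y) inside, under 1 mm high, no obstacle.
- sanding_block: brown cork sanding block, 41 x 69 x 26 mm, bystander beyond the work; origin at the centre of its underside
- green_van: green model railway box van, 30 x 116 x 44 mm, bystander beyond the work; origin at the centre of its underside
- rubber: blue and white eraser, 20 x 40 x 13 mm, bystander on the robot's side of the outline; origin at the centre of its underside
- glue: white glue bottle with red pointed cap, 34 x 52 x 126 mm, upright, bystander beyond the work; origin at the centre of its underside

How it is judged (in metres and radians):
On the way:
1. the tin lies flat in the gap between the buffer stops, lengthwise (x of tin in the frame of gate between -0.009 and 0.009 m and y of tin in the frame of gate between -0.025 and 0.025 m and angle between the y axis of tin and the y axis of gate, either way round below 0.2 rad and height (world z) of tin below 0.008 m), for 0.1 s.
At the end, for the whole second after the job is handed in: the tin lies flat and at rest in the white outline (centre within 18 mm across and 19 mm along of the outline's centre, turned under 0.4 rad), having gone through the gap (x of tin in the frame of bay between -0.018 and 0.018 m and y of tin in the frame of bay between -0.019 and 0.019 m and angle between the y axis of tin and the y axis of gate, either way round below 0.4 rad and height (world z) of tin below 0.006 m and angle between tin's own z axis and vertical below 0.08 rad and linear speed of tin below 0.02 m/s); the robot touches nothing.
It fails at once if the tin is lifted off the board (origin over 10 mm up) (height (world z) of tin above 0.01 m).
It fails at once if the tin is tipped by more than 0.25 rad (angle between tin's own z axis and vertical above 0.25 rad).
It fails at once if the buffer stops are shoved with more than 12 N (contact force between gate and anything else above 12 N).
It fails at once if a bystander (sanding block, van, eraser, glue bottle) is moved by more than 20 mm (distance of any of sanding_block, green_van, rubber, glue from where it was at the start of the episode above 0.02 m).
It also fails if it takes over 64 s, if anything falls off the work surface, if the arm or the gripper's body presses on something with over 40 N, if the wrist force passes 120 N, or if a joint passes its speed limit or range.

## Robot

A 6-joint arm with a two-finger parallel gripper is mounted at the origin on the work surface; the furniture and walls round the work are solid. World frame = base frame: x ahead of the robot, y to its left, z up, the work surface at z = 0. Lengths are in mm, angles in degrees, forces in N, time in s.
With the tool pointing down it reaches from about 350 to 850 mm from the base axis. Payload 8.1 kg.
Tool frame: the origin (TCP) lies midway between the tips of the shut fingers; the grasp point (between the pads) lies 19 mm behind it; z points along the fingers, y is the line along which they close (so a half turn about z gives the same grasp; the last joint's range is limited). The gripper opens to 85 mm and grips with 20 to 120 N. Pads are 22 mm wide; open, the fingers measure 114 mm over their backs; the gripper's body (76 mm by 85 mm) begins 54 mm behind the grasp point. The pads swing forward as they close: fully open they stand 13 mm farther back than shut.
Start: joints at [65.352, 7.471, 85.268, -0, 87.261, -4.893], TCP at [202.784, 564.698, 231.292] pointing down, gripper open.
Joint ranges: [-169.43, 169.43], [-51.17, 129.36], [1.28, 143.12], [-76.62, 256.62], [0, 156.53], [-152.29, 152.29]. Speed limits (degrees/s): [136.94, 136.94, 159.86, 180, 180, 180].

## Interface

Orientations are given as [roll, pitch, yaw] about the fixed x, y, z axes, in that order (R = Rz(yaw) Ry(pitch) Rx(roll)).
In Python, from bench import r gives the robot as it stands.
- The arm moves only by the tool step_arm, never from a script. Its arguments are lists of equal length, an entry for each row: "delta_pos": the shift along the world's x, y, z in units of 200 mm (1.0 is 200 mm), a list of three; "spin": the turn about the world's z in units of 180 degrees (1.0 is 180 degrees). In form: {"delta_pos": [[dx, dy, dz], ...], "spin": [spin, ...]}. A call has 1 to 8 rows; each row shifts and turns the commanded pose from where the row before left it; what a row does not reach is not made up. A row lasts 1/8 s, in which the tool goes at most 62.5 mm and 10.7 degrees, less where a joint would pass 70% of its speed; a pose out of reach is approached as far as the arm can. A call with a number of a shift or a turn outside -1 to 1 is refused whole. A call with a gripper value outside its range is refused whole. "gripper" is the opening, from -1 (shut) to 1 (fully open), set as the call begins (left out, the last holds). The fingers move at their own pace and stop on an object; "squeeze" is the grip in N (left out, the last holds). Time passes only in rows, so rows that do not move let the fingers close. It gives the time, the measured TCP pose, the force, the opening and the grip force at its end, in the units of the state.
- r.sense(): the state, without advancing time (a new reading comes with each control period).
- r.snapshot(name): name is "scene" or "top" or "wrist"; returns a dict with "pixels" (420x560x3 uint8, blue, green, red), "fx", "fy", "cx", "cy" (pixels), "camera_from_world" (4x4, takes a point from world to camera coordinates). Camera axes: x right, y up, looking along -z (the intrinsics and any distortion apply to the point x, -y, -z); pixel columns grow to the right and rows downward; lengths in mm; the calibration is good to about 2 mm. A picture is of the moment at which its call begins. There is no depth.
- r.hand_in(): hands the job in; it is judged then, once.
The state is a dict: "time": time; "joint_pos": joint angles; "qd": joint speeds; "joint_efforts": joint torques, N m; "tool_pos": TCP position; "tcp_rot": TCP orientation; "ft_force": force on the tool from outside, world axes, zero at the start; "wrist_torque": the same for the moment, N m; "finger_gap": finger opening in mm; "grip_force": force on a finger pad.
Only numpy, scipy, OpenCV 4.12 (cv2) and the standard library are available. Lean on these libraries where they do the work, as an engineer would, in place of code of your own. Each camera call takes 0.05 s, during which the arm holds its last target. There are 200 camera calls.

## Working session

There is one attempt and no reset: what is moved stays moved. The work goes in short steps, Python scripts to look and compute and a tool call to move; the robot and the scene stay as the last step left them, time stands still between calls to the robot, and variables do not carry over. Pictures are saved under pics/ and viewed, at most 11 in all, crops included, and the job is handed in when it is done.

Besides the shell and the picture viewer there is one more tool, called after "Emit:" as name([rows], argument=value, ...), one row to a line, values as JSON. step_arm: Moves the arm, as the interface text tells. Shifts and turns lie within -1 to 1; 1 stands for 200 mm of shift or 180 degrees of turn. Its arguments: {"type":"object","properties":{"delta_pos":{"type":"array","items":{"type":"array","items":{"type":"number","minimum":-1,"maximum":1}}},"spin":{"type":"array","items":{"type":"number","minimum":-1,"maximum":1}},"gripper":{"type":"number"},"squeeze":{"type":"number"}},"required":["delta_pos","spin"]}

```bash
mkdir -p pics
python3 - <<'E'
from bench import r
import cv2,numpy as np
for n in("top","scene"):
    s=r.snapshot(n);cv2.imwrite(f"pics/{n}0.png",s["pixels"]);print(n,s["fx"],s["fy"],s["cx"],s["cy"],[k for k in s]);print(np.round(s["camera_from_world"],3).tolist())
print(r.sense())
E
```

```text
top 467.63185472645597 467.63185472645597 284.9874159631279 215.72015549832656 ['pixels', 'fx', 'fy', 'cx', 'cy', 'camera_from_world']
[[0.412, -0.911, 0.006, -70.8], [0.861, 0.392, 0.325, -586.159], [-0.298, -0.128, 0.946, -969.81], [0.0, 0.0, 0.0, 1.0]]
scene 435.9481150229087 435.9481150229087 280.7809594608766 206.28985404128767 ['pixels', 'fx', 'fy', 'cx', 'cy', 'camera_from_world']
[[-0.583, -0.812, 0.025, 493.484], [0.362, -0.232, 0.903, -215.461], [-0.728, 0.535, 0.429, -695.961], [0.0, 0.0, 0.0, 1.0]]
{'time': 0.1, 'joint_pos': array([ 6.53531935e+01,  7.51143767e+00,  8.53257879e+01,  1.83933704e-03,
        8.72609757e+01, -4.89280831e+00]), 'qd': array([ 0.08426174, -0.0645387 , -0.23426212,  0.04420802,  0.13680117,
        0.00142774]), 'joint_efforts': array([ 2.44505660e-03, -5.70948172e+01, -5.01947594e+01,  1.50268124e-05,
        7.97952467e-03, -8.75174749e-06]), 'tool_pos': array([202.54097746, 564.23766504, 230.3161434 ]), 'tcp_rot': array([-1.79902313e+02, -1.02061546e-02,  1.60245904e+02]), 'ft_force': array([ 0.16638934, -0.25899113,  0.88625284]), 'wrist_torque': array([-0.02281336,  0.03643612, -0.0663526 ]), 'grip_force': 0.0, 'finger_gap': 85.50336255199493}
```

View pics/top0.png

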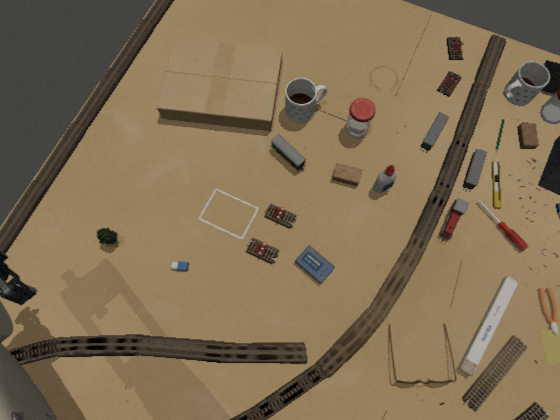

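View pics/scene0.png

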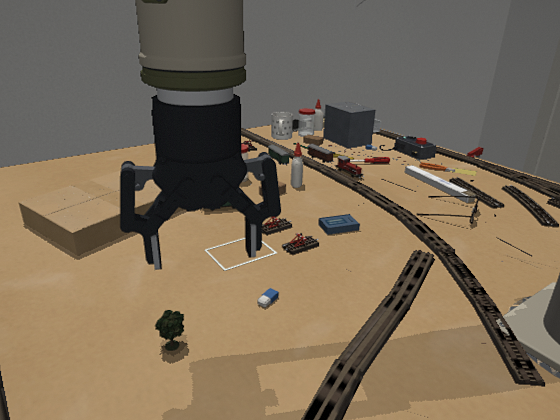

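The top view shows the white outline around (229,213), the stops at (281,215) and (263,250), the tin at (315,264) and the eraser at (180,266). The scene view shows the same layout, with the gripper in the foreground.

```bash
cat > h.py <<'E'
from bench import r
import cv2,numpy as np
def ray(s,px,z):
    M=np.array(s["camera_from_world"]);R,t=M[:3,:3],M[:3,3]
    px=np.atleast_2d(px).astype(float)
    d=np.c_[(px[:,0]-s["cx"])/s["fx"],-(px[:,1]-s["cy"])/s["fy"],-np.ones(len(px))]@R
    c=-R.T@t
    return (c+d*((z-c[2])/d[:,2])[:,None])[:,:2]
def comp(mask,near,rad=40):
    n,l,st,ce=cv2.connectedComponentsWithStats(mask.astype(np.uint8))
    ok=[i for i in range(1,n) if np.hypot(*(ce[i]-near))<rad]
    i=max(ok,key=lambda i:st[i,4]); ys,xs=np.where(l==i); return np.c_[xs,ys]
def rect(P):
    (c,(w,h),a)=cv2.minAreaRect(P.astype(np.float32))
    if w>h: a+=90; w,h=h,w
    a=(a+90)%180-90   # angle of the long axis from world +y (ccw)
    return np.round(c,1),round(w,1),round(h,1),round(a,1)
def tin(s,near,rad=40,z=19):
    hsv=cv2.cvtColor(s["pixels"],cv2.COLOR_BGR2HSV);H,S,V=cv2.split(hsv)
    m=((H>95)&(H<125)&(S>90)&(V>40)).astype(np.uint8)
    m=cv2.morphologyEx(m,cv2.MORPH_CLOSE,np.ones((3,3)))
    p=comp(m,near,rad); return rect(ray(s,p,z)),p.mean(0),len(p)
E
python3 - <<'E'
from h import *
s=r.snapshot("top");im=s["pixels"];hsv=cv2.cvtColor(im,cv2.COLOR_BGR2HSV);H,S,V=cv2.split(hsv)
p=comp((S<75)&(V>150),(229,213),15);print("outline",rect(ray(s,p,0)),len(p))
print("tin",tin(s,(315,264)))
for n in((281,215),(263,250)):
    m=(V<95); p=comp(cv2.morphologyEx((m|((H<8)&(S>150))).astype(np.uint8),cv2.MORPH_CLOSE,np.ones((5,5))),n,15)
    print("stop",rect(ray(s,p,9)),len(p))
print("eraser",ray(s,(180,266),6)); print(ray(s,[(345,175),(385,180),(288,152)],0))
cv2.imwrite("pics/c1.png",cv2.resize(im[170:300,160:350],None,fx=4,fy=4,interpolation=cv2.INTER_CUBIC))
E
```

```text
outline (array([541.2, 323.4]), 94.5, 127.5, -1.3) 394
tin ((array([508. ,  83.4]), 24.3, 47.4, -10.3), array([311.82978723, 263.56382979]), 94)
stop (array([584.7, 201. ]), 40.3, 76.5, -0.2) 433
stop (array([484.9, 202.9]), 42.2, 75.6, -0.4) 473
eraser [[371.42706067 367.02670249]]
[[759.61124899  95.89499854]
 [789.38762165  -3.2208851 ]
 [758.5450864  257.00695667]]
```

View pics/c1.png

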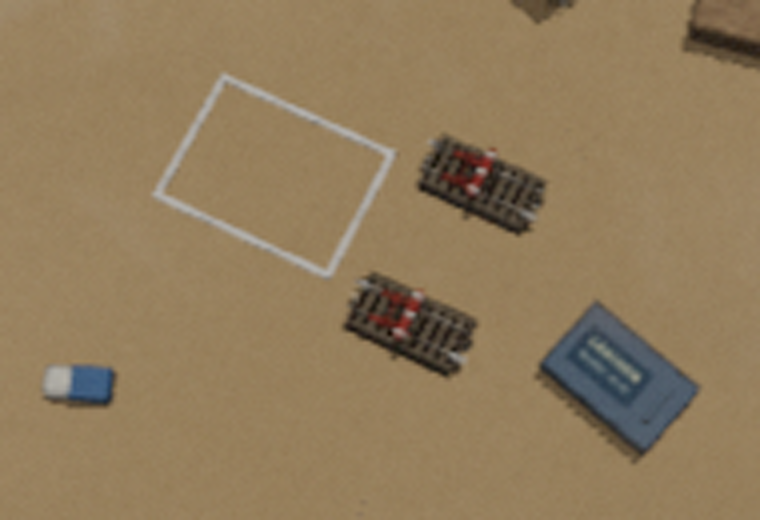

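The crop shows the tin's lid corners at about (597,302), (698,387), (640,452) and (541,368), so the mask was too tight. The two stops and the outline are clear.

```bash
sed -i 's/(H>95)&(H<125)&(S>90)&(V>40)/(H>90)\&(H<135)\&(S>40)\&(V>35)/; s/MORPH_CLOSE,np.ones((3,3))/MORPH_CLOSE,np.ones((7,7))/' h.py
python3 - <<'E'
from h import *
s=r.snapshot("top");print("tin",tin(s,(315,264)))
c=np.array([(597,302),(698,387),(645,445),(541,362)])/4+[160,170]
P=ray(s,c,19);print(P.round(1),rect(P))
o=np.array([(224,77),(392,153),(329,273),(158,193)])/4+[160,170];P=ray(s,o,0);print(P.round(1),P.mean(0))
E
```

```text
tin ((array([506.3,  74.9]), 48.9, 80.3, -15.0), array([314.60186625, 264.63297045]), 643)
[[543.  104.1]
 [519.9  28.7]
 [474.9  43.9]
 [495.2 119.8]] (array([507.6,  74.2]), 50.3, 79.8, -17.0)
[[586.  380.9]
 [583.9 261.2]
 [496.9 262.8]
 [499.4 382.7]] [541.53878335 321.91323814]
```

Emit:
step_arm([
  [0.15, -0.25, 0],
  [0.15, -0.25, 0],
  [0.18, -0.25, 0],
  [0.18, -0.25, 0],
  [0.18, -0.25, 0],
  [0.18, -0.25, 0],
  [0.18, -0.25, 0],
  [0.18, -0.25, 0],
], spin=[-0.05, -0.05, -0.05, -0.05, -0.05, -0.05, -0.05, -0.04], gripper=-0.8)

```text
time: 1.2
tool_pos: [479.6, 162.9, 231.4]
tcp_rot: [180.0, -0.0, 89.8]
ft_force: [1.0, 0.9, 0.2]
finger_gap: 8.5
grip_force: 0.0
```

Run:
```python
from h import *
s=r.snapshot("wrist");cv2.imwrite("pics/w1.png",s["pixels"]);print(np.round(s["camera_from_world"],2).tolist(),s["fx"])
```

```text
[[1.0, -0.0, 0.0, -480.1], [0.0, 0.94, -0.33, -111.77], [0.0, 0.33, 0.94, -434.62], [0.0, 0.0, 0.0, 1.0]] 340.9364638599966
```

View pics/w1.png

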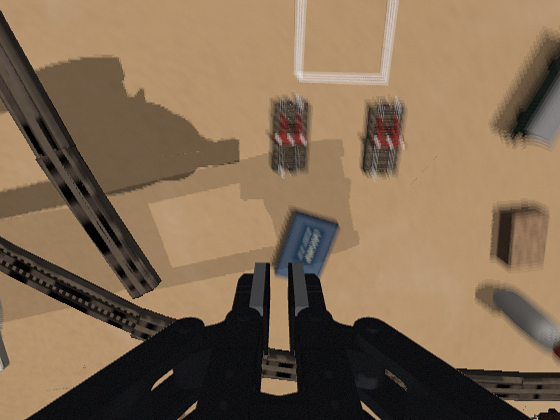

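The wrist view is slightly blurred because the arm was still settling. It looks along +y: stops at about (290,135) and (383,138), tin at (307,245), and the near edge of the outline at row 77. I'll measure again now that the arm is still.

```bash
cat >> h.py <<'E'
def stops(s,near):
    hsv=cv2.cvtColor(s["pixels"],cv2.COLOR_BGR2HSV);H,S,V=cv2.split(hsv)
    m=cv2.morphologyEx(((V<85)|((H<7)&(S>150))).astype(np.uint8),cv2.MORPH_CLOSE,np.ones((5,5)))
    return [comp(m,n,20) for n in near]
E
python3 - <<'E'
from h import *
r.snapshot("wrist");s=r.snapshot("wrist");cv2.imwrite("pics/w2.png",s["pixels"][60:300,220:460])
for p in stops(s,((290,135),(383,138))):
    print("stop",rect(ray(s,p,9)),len(p),p.min(0),p.max(0))
    P=ray(s,p,9)
    # row-wise inner/outer edges
    rows=np.unique(p[:,1])[8:-8:8]
    print([(int(y),*[round(float(v),1) for v in ray(s,[(p[p[:,1]==y,0].min(),y),(p[p[:,1]==y,0].max(),y)],9)[:,0]]) for y in rows])
print(tin(s,(307,245)))
cv2.imwrite("pics/w2.png",cv2.resize(s["pixels"][60:280,210:450],None,fx=2.5,fy=2.5,interpolation=cv2.INTER_CUBIC))
E
```

```text
stop (array([489.6, 205.3]), 39.2, 76.0, -2.1) 2591 [266  91] [304 165]
[(99, 471.2, 508.8), (107, 471.0, 509.0), (115, 470.9, 509.1), (123, 470.7, 508.2), (131, 470.6, 508.3), (139, 470.4, 508.4), (147, 470.3, 507.5), (155, 469.0, 507.6)]
stop (array([589.5, 203.6]), 43.9, 76.0, -1.2) 2631 [357  92] [401 166]
[(100, 568.9, 606.6), (108, 568.5, 606.4), (116, 569.1, 606.3), (124, 568.6, 606.1), (132, 568.1, 611.2), (140, 567.7, 605.7), (148, 567.2, 605.5), (156, 567.8, 605.4)]
((array([510.2,  79.8]), 52.3, 84.1, -16.6), array([304.19457337, 239.07104605]), 2801)
```

View pics/w2.png

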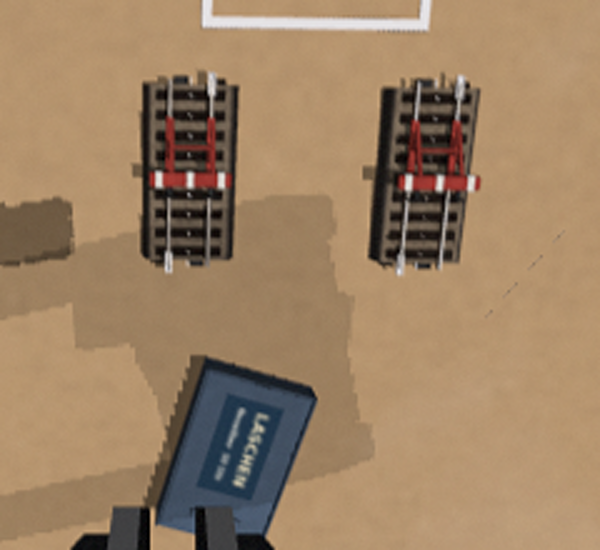

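Measured so far, in world mm:
- **Gate:** about (539,203), yaw about −1.4°.
- **Bay:** about (542,323).
- **Tin:** about (509,77), turned −16.6°.

I'll first press the tin's −x side with both open fingertips lined up along the gate's y axis. That squares it and moves it onto the line.

Emit:
step_arm([
  [-0.03, -0.06, 0],
  [-0.03, -0.06, 0],
  [-0.03, -0.06, 0],
  [-0.03, -0.06, 0],
  [-0.03, -0.06, 0],
  [-0.023, -0.06, 0],
  [0, -0.065, 0],
  [0, 0, 0],
], spin=[0.055, 0.055, 0.055, 0.055, 0.055, 0.055, 0.055, 0.055], gripper=-0.06)

```text
time: 2.35
tool_pos: [443.7, 80.1, 231.2]
tcp_rot: [180.0, -0.0, 169.7]
ft_force: [-0.5, -0.0, 0.7]
finger_gap: 40.3
grip_force: 0.0
```

Emit:
step_arm([
  [0, 0, -0.2],
  [0, 0, -0.2],
  [0, 0, -0.2],
  [0, 0, -0.2],
  [0, 0, -0.15],
  [0, 0, -0.1],
  [0, 0, 0],
  [0, 0, 0],
], spin=[0.053, 0, 0, 0, 0, 0, 0, 0])

```text
time: 3.35
tool_pos: [444.6, 80.3, 22.2]
tcp_rot: [180.0, 0.1, 178.8]
ft_force: [0.7, -0.3, 0.5]
finger_gap: 40.3
grip_force: 0.0
```

Run:
```python
from h import *
s=r.snapshot("top");cv2.imwrite("pics/t2.png",cv2.resize(s["pixels"][170:320,200:390],None,fx=4,fy=4))
```

```text
(no output)
```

View pics/t2.png

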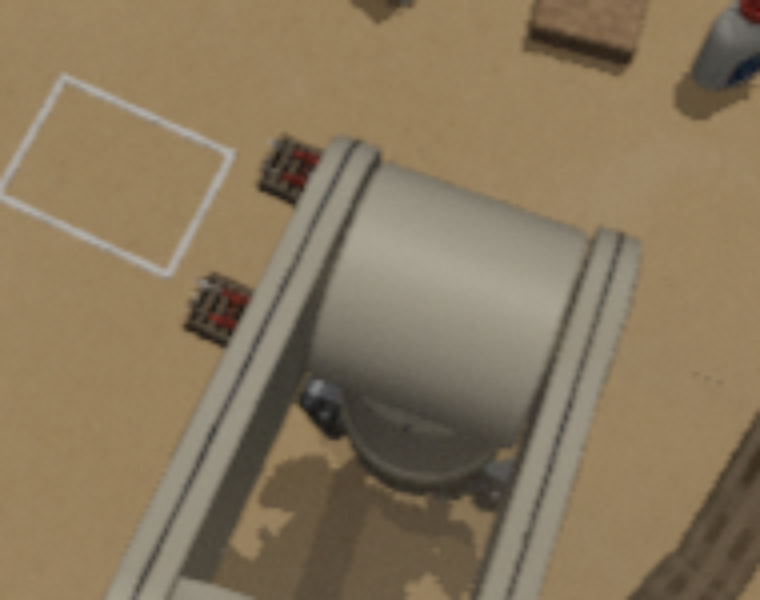

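The top view is now hidden by the arm. I'll go on by numbers, lowering first and then pressing slowly toward +x.

Emit:
step_arm([
  [0, 0, -0.05],
  [0, 0, -0.045],
  [0, 0, 0],
  [0.03, 0, 0],
  [0.03, 0, 0],
  [0.03, 0, 0],
  [0.03, 0, 0],
  [0.02, 0, 0],
], spin=[0, 0, 0, 0, 0, 0, 0, 0])

```text
time: 4.4
tool_pos: [472.4, 79.6, 2.2]
tcp_rot: [-180.0, -0.0, 178.8]
ft_force: [-2.0, 0.8, 0.4]
finger_gap: 39.9
grip_force: 0.6
```

Emit:
step_arm([
  [0.02, 0, 0],
  [0.02, 0, 0],
  [0.02, 0, 0],
  [0.02, 0, 0],
  [0.02, 0, 0],
  [0.015, 0, 0],
  [0.01, 0, 0],
  [0, 0, 0],
], spin=[0, 0, 0, 0, 0, 0, 0, 0])

```text
time: 5.4
tool_pos: [497.5, 79.7, 2.4]
tcp_rot: [180.0, 0.0, 178.8]
ft_force: [-0.3, -0.1, -1.5]
finger_gap: 39.9
grip_force: 0.0
```

Run:
```python
from h import *
s=r.snapshot("wrist");cv2.imwrite("pics/w3.png",s["pixels"]);print(r.sense()["tool_pos"],r.sense()["ft_force"])
```

```text
[497.44072197  79.70305258   2.39001035] [-0.65330973 -0.09457491 -0.42308661]
```

View pics/w3.png

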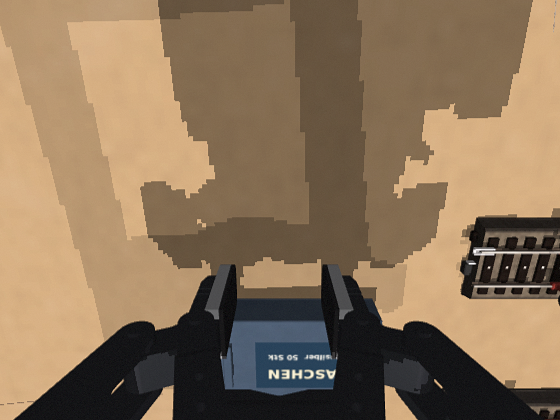

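The wrist view shows the tin square against both fingertips, at about (285,345). I'll back off, lift, turn to push along y, and measure.

Emit:
step_arm([
  [-0.05, 0, 0],
  [-0.05, 0, 0],
  [0, 0, 0.1],
  [0, 0, 0.2],
  [0, 0, 0.25],
  [0, 0, 0.25],
  [0, 0, 0.25],
  [0, 0, 0.1],
], spin=[0, 0, 0, 0, 0, 0, 0, 0])

```text
time: 6.45
tool_pos: [478.0, 79.8, 236.1]
tcp_rot: [180.0, 0.3, 178.8]
ft_force: [-0.0, -0.2, 0.3]
finger_gap: 40.2
grip_force: 0.0
```

Emit:
step_arm([
  [0.05, 0.03, 0],
  [0.05, 0.03, 0],
  [0.05, 0.03, 0],
  [0.05, 0.03, 0],
  [0.05, 0.03, 0],
  [0.035, 0.03, 0],
  [0, 0.02, 0],
  [0, 0, 0],
], spin=[-0.057, -0.057, -0.057, -0.057, -0.057, -0.057, -0.057, -0.057], gripper=-0.8)

```text
time: 7.45
tool_pos: [533.3, 120.0, 231.9]
tcp_rot: [-180.0, -0.0, 96.4]
ft_force: [0.1, 0.5, -0.5]
finger_gap: 8.5
grip_force: 0.0
```

Emit:
step_arm([
  [0, 0, 0],
  [0, 0, 0],
  [0, 0, 0],
], spin=[-0.045, 0, 0])

```text
time: 7.82
tool_pos: [533.8, 119.7, 232.2]
tcp_rot: [-180.0, 0.0, 88.8]
ft_force: [-0.8, 0.7, 0.1]
finger_gap: 8.8
grip_force: 0.0
```

Run:
```python
from h import *
s=r.snapshot("wrist");cv2.imwrite("pics/w4.png",s["pixels"])
M=s["camera_from_world"]
def px(P):
    q=M[:3,:3]@P+M[:3,3];return (s["cx"]+s["fx"]*q[0]/-q[2], s["cy"]-s["fy"]*q[1]/-q[2])
for p,x in zip(stops(s,[px([489,203,9]),px([589,203,9])]),(489,589)):
    print("stop",rect(ray(s,p,9)))
    y=int(p[:,1].mean())
    for yy in range(y-24,y+25,8):
        q=p[p[:,1]==yy,0]; e=q.max() if x<539 else q.min(); print(yy,*[ray(s,(e,yy),z).round(1)[0] for z in(0,9)])
print("tin px",px([534,77,19]),tin(s,px([534,77,19])))
```

```text
stop (array([490.6, 204.4]), 39.6, 76.4, -2.4)
65 [509.8 229.3] [510.5 228.7]
73 [509.5 221.8] [510.2 221.3]
81 [509.2 214.1] [509.8 213.9]
89 [509.8 206.4] [510.5 206.3]
97 [509.5 198.5] [510.1 198.6]
105 [509.1 190.5] [509.8 190.8]
113 [508.8 182.4] [509.4 182.9]
stop (array([589.4, 202.4]), 40.6, 76.5, -1.2)
65 [570.7 228.1] [569.9 227.5]
73 [570.8 220.6] [570.  220.1]
81 [570.9 212.9] [570.1 212.7]
89 [569.9 205.2] [569.1 205.1]
97 [570.  197.3] [569.2 197.4]
105 [570.1 189.3] [569.3 189.6]
113 [570.2 181.2] [569.4 181.7]
tin px (np.float64(278.78695668730415), np.float64(212.2991089505279)) ((array([535.8,  85.1]), 51.1, 83.3, -1.1), array([280.25254035, 203.07411835]), 3346)
```

View pics/w4.png

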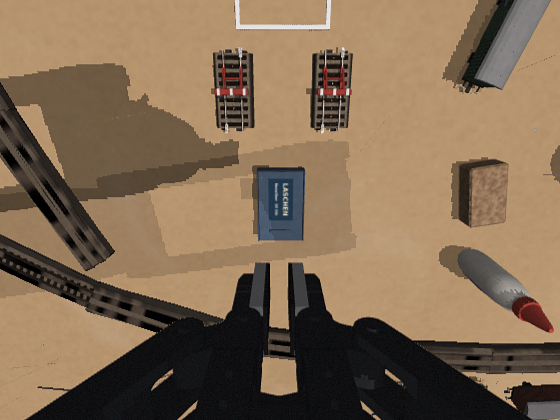

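The tin now lies at (536,85), yaw −1.1°, about 1.6 mm off the gate line, with the gate middle at (540,205). In the image the tin is at (280,203) and the stops at (234,92) and (332,92). Next the tool goes behind the tin and down.

Emit:
step_arm([
  [0.011, -0.175, 0],
  [0, -0.175, 0],
  [0, -0.175, 0],
  [0, 0, -0.25],
  [0, 0, -0.25],
  [0, 0, -0.25],
  [0, 0, -0.25],
  [0, 0, 0],
], spin=[0, 0, 0, 0, 0, 0, 0, 0])

```text
time: 8.88
tool_pos: [531.9, 15.0, 27.9]
tcp_rot: [-179.5, -0.0, 88.7]
ft_force: [-0.9, -0.1, 0.2]
finger_gap: 8.6
grip_force: 0.0
```

Emit:
step_arm([
  [0, 0, -0.1],
  [0, 0, -0.04],
  [0, 0, 0],
  [0, 0.03, 0],
  [0, 0.03, 0],
  [0, 0.03, 0],
  [0.001, 0.025, 0],
  [0.001, 0.025, 0],
], spin=[0, 0, 0, 0, 0, 0, 0, 0])

```text
time: 9.88
tool_pos: [537.1, 42.9, 4.6]
tcp_rot: [180.0, 0.0, 88.6]
ft_force: [-0.1, -2.9, 2.3]
finger_gap: 8.5
grip_force: 1.3
```

Emit:
step_arm([
  [0.0015, 0.03, 0],
  [0.0015, 0.03, 0],
  [0.0015, 0.03, 0],
  [0.0015, 0.03, 0],
  [0.001, 0.02, 0],
  [0.0005, 0.01, 0],
  [0, 0, 0],
  [0, 0, 0],
], spin=[0, 0, 0, 0, 0, 0, 0, 0])

```text
time: 10.88
tool_pos: [538.0, 72.9, 4.0]
tcp_rot: [-180.0, -0.0, 88.6]
ft_force: [-0.5, 0.6, 0.2]
finger_gap: 8.6
grip_force: 0.0
```

```bash
cat > chk.py <<'E'
from h import *
q=r.sense();print(q["time"],q["tool_pos"].round(1),q["ft_force"].round(1))
r.snapshot("wrist");s=r.snapshot("wrist");M=s["camera_from_world"]
P=np.array([q["tool_pos"][0],q["tool_pos"][1]+52,19.])
c=M[:3,:3]@P+M[:3,3];n=(s["cx"]-s["fx"]*c[0]/c[2],s["cy"]+s["fy"]*c[1]/c[2])
try:
    t=tin(s,n,60);print(t,"gate y",t[0][0][1]-205,"x off",t[0][0][0]-539.9-.021*(t[0][0][1]-205))
except Exception as e: print(e)
cv2.imwrite("pics/last.png",s["pixels"])
E
python3 chk.py
```

```text
10.875 [538.   72.9   4. ] [-0.5  0.6  0.2]
((array([537.5, 125.1]), 51.4, 80.4, -1.2), array([271.29294274, 163.88224709]), 27787) gate y -79.9 x off -0.7220999999999771
```

View pics/last.png

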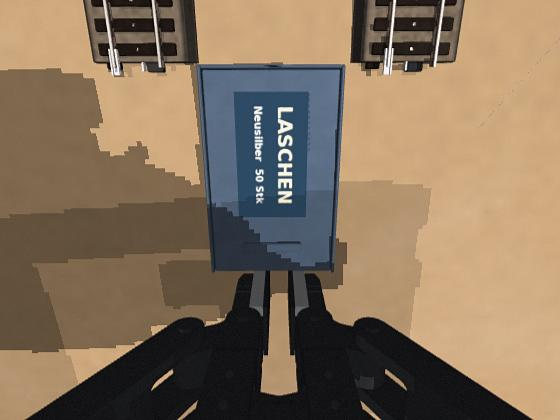

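The view shows the tin square in front of the gap: stop inner edges at columns 197 and 352, tin edges at about 197 and 345. It sits about 1 mm to the left, so I'll push on with a slight +x correction.

Emit:
step_arm([
  [0.0015, 0.02, 0],
  [0.002, 0.03, 0],
  [0.002, 0.03, 0],
  [0.002, 0.03, 0],
  [0.001, 0.03, 0],
  [0.0006, 0.03, 0],
  [0.0006, 0.03, 0],
  [0.0006, 0.03, 0],
], spin=[0, 0, 0, 0, 0, 0, 0, 0])

```text
time: 11.98
tool_pos: [540.3, 119.1, 4.3]
tcp_rot: [-180.0, 0.0, 88.6]
ft_force: [-0.1, -1.5, -0.3]
finger_gap: 8.2
grip_force: 0.4
```

Emit:
step_arm([
  [0.0006, 0.03, 0],
  [0.0006, 0.03, 0],
  [0.0006, 0.03, 0],
  [0.0006, 0.03, 0],
  [0.0005, 0.02, 0],
  [0.0005, 0.02, 0],
  [0, 0, 0],
  [0, 0, 0],
], spin=[0, 0, 0, 0, 0, 0, 0, 0])

```text
time: 12.98
tool_pos: [541.1, 150.7, 4.4]
tcp_rot: [180.0, -0.0, 88.6]
ft_force: [0.1, -0.0, -1.0]
finger_gap: 8.5
grip_force: 0.0
```

```bash
python3 chk.py
```

```text
12.975 [541.1 150.7   4.4] [ 0.1 -0.  -1. ]
((array([540.4, 203.3]), 51.4, 80.4, -1.3), array([271.01812863, 162.66126178]), 27691) gate y -1.6999999999999886 x off 0.5356999999999997
```

View pics/last.png

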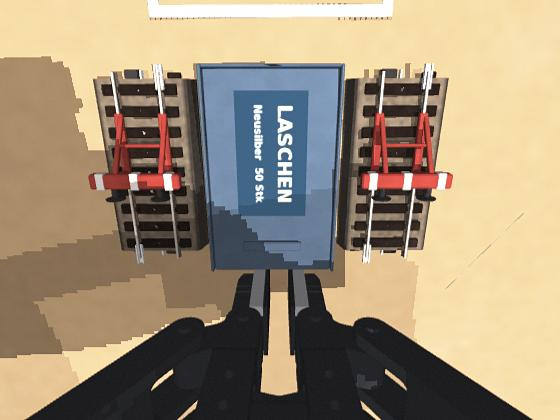

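The tin is in the gap, square and centred (x offset about 0.5 mm), with the stops clear on both sides. I'll push on and watch the force.

Emit:
step_arm([
  [0.0005, 0.02, 0],
  [0.0005, 0.025, 0],
  [0.0005, 0.025, 0],
  [0.0005, 0.025, 0],
  [0.0005, 0.025, 0],
  [0.0005, 0.025, 0],
  [0.0005, 0.025, 0],
  [0.0005, 0.025, 0],
], spin=[0, 0, 0, 0, 0, 0, 0, 0])

```text
time: 14.08
tool_pos: [541.8, 190.0, 4.3]
tcp_rot: [-180.0, 0.0, 88.6]
ft_force: [0.6, -1.6, 1.1]
finger_gap: 8.6
grip_force: 0.8
```

Emit:
step_arm([
  [0.0005, 0.03, 0],
  [0.0006, 0.03, 0],
  [0.0006, 0.03, 0],
  [0.0006, 0.03, 0],
  [0.0006, 0.03, 0],
  [0.0006, 0.03, 0],
  [0.0006, 0.03, 0],
  [0.0006, 0.03, 0],
], spin=[0, 0, 0, 0, 0, 0, 0, 0])

```text
time: 15.08
tool_pos: [542.8, 238.1, 4.3]
tcp_rot: [-180.0, 0.0, 88.6]
ft_force: [-0.0, -1.1, 1.0]
finger_gap: 8.6
grip_force: 1.0
```

Emit:
step_arm([
  [0.0006, 0.03, 0],
  [0.0006, 0.03, 0],
  [0.0006, 0.03, 0],
  [0.0006, 0.03, 0],
  [0.0004, 0.02, 0],
  [0.0002, 0.01, 0],
  [0, 0, 0],
  [0, 0, 0],
], spin=[0, 0, 0, 0, 0, 0, 0, 0])

```text
time: 16.08
tool_pos: [543.2, 267.8, 4.1]
tcp_rot: [-180.0, -0.0, 88.6]
ft_force: [0.3, -0.5, 0.7]
finger_gap: 8.2
grip_force: 0.0
```

```bash
python3 chk.py
```

```text
16.075 [543.2 267.8   4.1] [ 0.3 -0.5  0.7]
((array([542.6, 320. ]), 51.4, 80.5, -1.3), array([271.18332852, 163.62835886]), 27688) gate y 115.0 x off 0.28500000000004544
```

View pics/last.png

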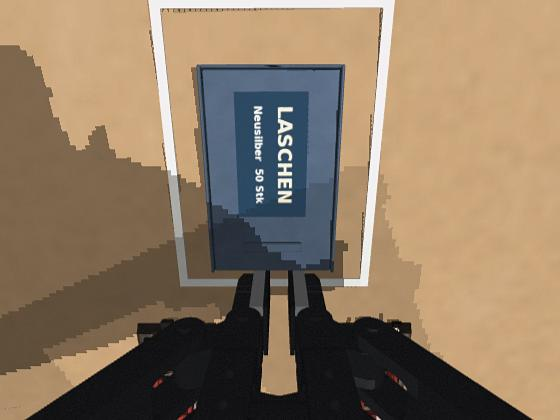

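The tin lies inside the outline (inside edges at columns 160–185 and 365–382, rows 10–278), a few mm short of centre. I'll nudge it 3 mm, back off and rise.

Emit:
step_arm([
  [0, 0.008, 0],
  [0, 0.008, 0],
  [0, 0, 0],
  [0, -0.02, 0],
  [0, -0.02, 0],
  [0, -0.01, 0],
  [0, 0, 0.05],
  [0, 0, 0.1],
], spin=[0, 0, 0, 0, 0, 0, 0, 0])

```text
time: 17.18
tool_pos: [542.7, 260.6, 34.6]
tcp_rot: [-179.9, 0.0, 88.6]
ft_force: [0.3, -0.2, -0.3]
finger_gap: 8.2
grip_force: 0.0
```

Emit:
step_arm([
  [0, 0, 0.2],
  [0, 0, 0.2],
  [0, 0, 0.2],
  [0, 0, 0.2],
  [0, 0, 0.1],
  [0, 0, 0],
  [0, 0, 0],
  [0, 0, 0],
], spin=[0, 0, 0, 0, 0, 0, 0, 0])

```text
time: 18.18
tool_pos: [542.3, 260.5, 211.9]
tcp_rot: [-179.8, 0.1, 88.6]
ft_force: [-0.0, 0.6, -0.5]
finger_gap: 8.4
grip_force: 0.0
```

```bash
python3 chk.py
python3 - <<'E'
from h import *
s=r.snapshot("wrist");hsv=cv2.cvtColor(s["pixels"],cv2.COLOR_BGR2HSV);H,S,V=cv2.split(hsv)
n,l,st,ce=cv2.connectedComponentsWithStats(((S<60)&(V>150)).astype(np.uint8))
i=max(range(1,n),key=lambda i:st[i,2]*st[i,3]*(st[i,4]>100));ys,xs=np.where(l==i)
print("outline",rect(ray(s,np.c_[xs,ys],0)),st[i])
E
```

```text
18.175 [542.3 260.5 211.9] [-0.   0.6 -0.5]
((array([542.6, 323.2]), 51.3, 80.6, -1.3), array([276.82141355, 112.79406815]), 4754) gate y 118.19999999999999 x off 0.21780000000004573
outline (array([542.8, 323.5]), 92.8, 124.5, -1.3) [ 228   45   98  130 1958]
```

The tin's centre (542.6, 323.2) matches the outline's centre (542.8, 323.5), and the arm is clear.

```bash
python3 -c "
from bench import r
print(r.hand_in())"
```

```text
the job is handed in; nothing more can be done
None
```

The tin was pushed flat through the gap and lies inside the white outline, about 0.4 mm from its centre by the wrist camera; the arm is clear and the job is handed in (no verdict was returned).

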